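# Tap the oak block down onto its parallels

## Task

The oak block clamped in the blue vise still stands clear of the two steel parallels beneath it. Pick up the wooden mallet by its handle and tap the block down with it, never with your fingers, until it sits firmly on both parallels and will go no further; then stand the mallet upright on the table again, clear of the vise. The brass hand bell looks similar from above: leave it where it stands.

Things in the scene. Friction and masses are not known exactly. Their poses are not given: they have to be found in the camera images.
- vise: Low blue machine vise fixed to the table, 220 x 142 mm, its screw end (-x) roughly towards the robot (yaw up to 20 deg). Origin: underside centre on the table, midway between the jaws; z up. Bed top at 20 mm, jaw tops at 80 mm, jaw gap 44 mm along x. On the bed lie two loose steel parallels 9 x 116 mm along y, 22 mm high (tops at 42 mm), ends showing beyond the jaws.
- stave: Oak block between the jaws, 44 (x) x 78 (y) x 50 mm high, axes as the vise's. Origin: underside centre; flat top 50 mm above. Slides straight down only, by a push of about 12 to 20 N, and stays where left. Starts 9 to 14 mm above the parallels (top 101 to 106 mm above the table); seated on them its origin is at 42 mm, its top at 92 mm, 12 mm above the jaws.
- mallet: Palm mallet standing on its black rubber face: wooden head 45 to 50 mm across with a brass band, 46 mm high; above it a straight round light-wood handle 25 mm across, from 46 to 106 mm, then a 28 mm cap up to 116 mm. About 0.3 kg. Origin: centre of the striking face (underside); z up along the handle. Grip the handle from above at about 80 mm.
- brass_bell: Brass hand bell, a bystander: 58 mm across at the mouth, 94 mm high with a dark turned handle, standing on its mouth. Origin: centre of its underside. It and the mallet may stand in either's place.
Things that resemble listed ones, but are neither listed nor needed, are in the scene too. What is shaped like the mallet but red is not meant.

How it is judged:
On the way, in this order (a step that is already met when the one before it is completed fails the run):
1. the mallet is lifted clear of the table (height (world z) of mallet above 0.03 m), for 0.1 s.
2. the mallet strikes or presses the oak block (over 3 N) (contact force between mallet and stave above 3 N).
3. the oak block is down on the parallels (within 2 mm) (z of stave in the frame of vise below 0.044 m), for 0.1 s.
At the end, for the whole second after the job is handed in: The oak block's underside is within 2 mm of the tops of the parallels (42 mm above the vise's origin); the mallet stands still on its face on the table (within 8 mm), upright within 10 degrees, not touching the vise, its axis over 80 mm from the vise's origin (z of stave in the frame of vise between 0.04 and 0.044 m and height (world z) of mallet between -0.008 and 0.008 m and angle between mallet's own z axis and vertical below 0.17 rad and horizontal distance between mallet and vise above 0.08 m and contact force between mallet and vise below 0.2 N and linear speed of mallet below 0.02 m/s).
It fails at once if the fingers push on the oak block (over 2 N) (contact force between the fingers and stave above 2 N).
It fails at once if the hand bell touches the oak block (contact force between brass_bell and stave above 0.5 N).
It fails at once if the hand bell is moved more than 30 mm or knocked over (distance of brass_bell from where it was at the start of the episode above 0.03 m or angle between brass_bell's own z axis and vertical above 0.4 rad).
It also fails if it takes over 58 s, if anything falls off the work surface, if the arm or the gripper's body presses on something with over 40 N, if the wrist force passes 120 N, or if a joint passes its speed limit or range.

## Robot

A 6-joint arm with a two-finger parallel gripper is mounted at the origin on a cart in front of the work surface, level with it; the furniture and walls round the work are solid. World frame = base frame: x ahead of the robot, y to its left, z up, the work surface at z = 0. Lengths are in m, angles in rad, forces in N, time in s.
With the tool pointing down it reaches from about 0.4 to 0.825 m from the base axis. Payload 7 kg.
Tool frame: the origin (TCP) lies on the front face of the gripper's body, between the roots of the fingers; the fingertips stand 66 mm ahead of it and the grasp point (between the pads) lies 47 mm ahead of it; z points along the fingers, y is the line along which they close (so a half turn about z gives the same grasp; the last joint's range is limited). The gripper opens to 88 mm and grips with 3 to 60 N. Pads are 19 mm wide; open, the fingers measure 130 mm over their backs; the gripper's body (78 mm by 193 mm) begins 47 mm behind the grasp point.
Start: joints at [-0.985, 0.359, 0.012, 0, -1.224, -0.288], TCP at [0.198, -0.645, 0.292] pointing down, gripper open.
Joint ranges: [-3.07, 3.07], [-1.43, 2.12], [-1.02, 1.25], [-3.03, 1.67], [-3.05, -0], [-3.03, 3.03]. Speed limits (rad/s): [2.39, 2.39, 3.01, 3.14, 3.14, 3.14].

## Interface

Orientations are given as [roll, pitch, yaw] about the fixed x, y, z axes, in that order (R = Rz(yaw) Ry(pitch) Rx(roll)).
In Python, from station import arm gives the robot as it stands. The module is installed in compiled form; this text tells all that it offers.
- The arm moves only by the tool move_arm, never from a script. Its argument "increments" is a list of rows, each an object of numbers: "jaw": the gripper command: -1 is shut, 1 is fully open, values between are in proportion; "dx", "dy", "dz": the shift along the tool's x, y, z in m; "twist": the turn about the tool's z in rad. A call has 1 to 12 rows; each row shifts and turns the commanded pose from where the row before left it, along the tool's axes as they then stand; what a row does not reach is not made up. A row lasts 1/12 s, in which the tool goes at most 41.7 mm and 7.16 degrees, less where a joint would pass 70% of its speed; a pose out of reach is approached as far as the arm can. A call is refused whole if a number of a shift passes 0.0417 or a number of a turn 0.125, either way. A call with a gripper value outside its range is refused whole. The fingers move at their own pace and stop on an object; "force" is the grip in N (left out, the last holds). Time passes only in rows, so rows that do not move let the fingers close. It gives the time, the measured TCP pose, the force, the opening and the grip force at its end, in the units of the state.
- arm.get_state(): the state, without advancing time (a new reading comes with each control period).
- arm.grab_frame(name): name is "side" or "top"; returns the picture (420x560x3 uint8, blue, green, red); there is no depth.
- arm.camera_info(name): a dict with "K" (3x3 intrinsics, pixels), "extrinsics" (4x4, takes a point from camera to world coordinates). Camera axes: x right, y down, z forward; pixel columns grow to the right and rows downward; lengths in m; the calibration is good to about 2 mm. A picture is of the moment at which its call begins. camera_info takes no time and is no camera call.
- arm.job_done(): hands the job in; it is judged then, once.
Trained networks look in the newest picture that a camera, given by its name, has taken for a name from the list of things; names that differ only in an ending like _2 or _b are one class to them, and where a whole thing is asked for, a point or a joint stands for the part that bears it (a point fixed in the world has none). Each returns a list of dicts, best first, with "score" (0 to 1); they miss things now and then, are a little off and sometimes report something else, mostly with a low value. They report only what shows in the picture. A call takes as long as a camera call. They do not tell look-alikes from the thing itself.
- arm.find_in(camera, name): "position" ([x, y, z] in m, in world coordinates, good to about 4 mm: the middle of the surface that is visible of it).
- arm.silhouettes(camera, name): "pixels" (420x560 bool, what is visible of it).
- arm.pinpoint(camera, name): "position" ([x, y, z] in m, in world coordinates, good to about 4 mm: a listed point, or the origin of a listed thing).
The state is a dict: "t": time; "q": joint angles; "qd": joint speeds; "joint_efforts": joint torques, N m; "eef_pos": TCP position; "ee_rot": TCP orientation; "force": force on the tool from outside, world axes, zero at the start; "moment": the same for the moment, N m; "width": finger opening in m; "gripper_force": force on a finger pad.
Only numpy, scipy, OpenCV 4.12 (cv2) and the standard library are available. Lean on these libraries where they do the work, as an engineer would, in place of code of your own. Each camera call takes 0.05 s, during which the arm holds its last target. There are 200 camera calls.

## Working session

There is one attempt and no reset: what is moved stays moved. The work goes in short steps, Python scripts to look and compute and a tool call to move; the robot and the scene stay as the last step left them, time stands still between calls to the robot, and variables do not carry over. Pictures are saved under pics/ and viewed, at most 10 in all, crops included, and the job is handed in when it is done.

Besides the shell and the picture viewer there is one more tool, called after "Call:" in YAML: its name, and indented under it one key for each argument. move_arm: Moves the arm, as the interface text tells. Its arguments: {"type":"object","properties":{"increments":{"type":"array"},"force":{"type":"number"}},"required":["increments"]}

```bash
mkdir -p pics; python3 - <<'E'
from station import arm
import cv2,numpy as np
for c in("side","top"):
    cv2.imwrite(f"pics/{c}0.png",arm.grab_frame(c))
    E=np.array(arm.camera_info(c)["extrinsics"]);print(c,E[:3,3].round(3),E[:3,2].round(2))
    for n in("mallet","brass_bell","stave","vise"):
        for r in arm.pinpoint(c,n)[:3]:print(c,n,round(r["score"],2),np.round(r["position"],3))
s=arm.get_state();print({k:np.round(v,3) for k,v in s.items()})
E
```

```text
side [ 0.503 -0.88   0.564] [-0.01  0.81 -0.59]
side mallet 0.98 [ 0.403 -0.316 -0.002]
side mallet 0.71 [ 0.495 -0.388  0.003]
side brass_bell 0.57 [ 0.493 -0.208 -0.002]
side stave 0.95 [ 0.484 -0.043  0.052]
side vise 0.89 [ 0.486 -0.038 -0.   ]
top [ 0.364 -0.166  0.892] [ 0.17  0.01 -0.99]
top mallet 0.81 [ 0.489 -0.389 -0.004]
top mallet 0.58 [ 0.402 -0.314 -0.   ]
top brass_bell 0.96 [ 0.497 -0.208 -0.001]
top stave 0.59 [ 0.483 -0.042  0.058]
top vise 0.91 [ 0.486 -0.044  0.002]
{'t': np.float64(0.5), 'q': array([-0.985,  0.359,  0.012, -0.   , -1.224, -0.288]), 'qd': array([ 0.001, -0.002,  0.   , -0.001,  0.001,  0.001]), 'joint_efforts': array([ 1.0000e-03, -5.8180e+01,  2.9307e+01,  6.9970e+00,  1.2000e-02,
       -0.0000e+00]), 'eef_pos': array([ 0.198, -0.645,  0.292]), 'ee_rot': array([ 3.141, -0.   , -2.844]), 'force': array([-0.015,  0.371,  0.001]), 'moment': array([ 0.015, -0.054, -0.025]), 'gripper_force': np.float64(0.0), 'width': np.float64(0.088)}
```

View pics/side0.png

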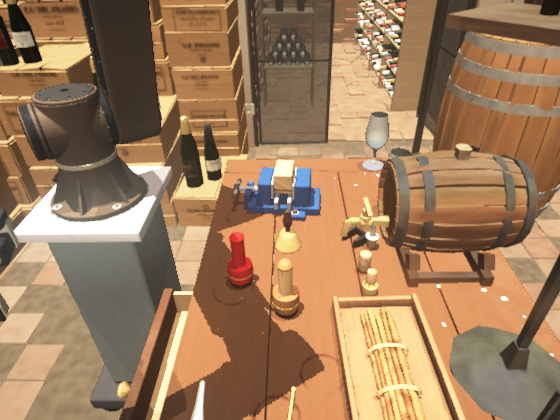

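View pics/top0.png

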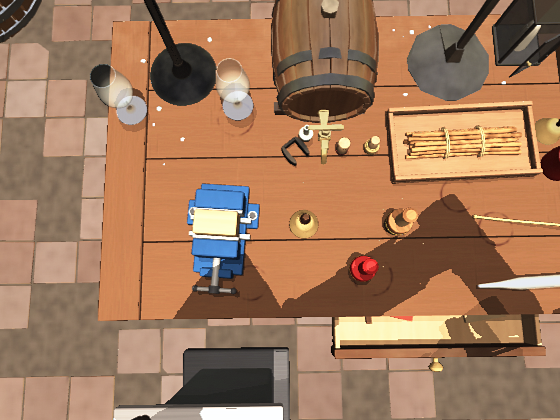

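The wooden mallet is at (285,290) in side and (403,217) in top, about (0.49,-0.39). The red decoy is at (240,262) and (365,268). The bell is at (287,235) and (305,222), and the vise at (285,188) and (220,225). I'll refine the mallet position by fitting a model to the masks.

```bash
cat >h.py <<'E'
from station import arm
import cv2,numpy as np
from scipy.optimize import minimize
def proj(c,P):
    i=arm.camera_info(c);p=np.c_[P,np.ones(len(P))]@np.linalg.inv(i["extrinsics"]).T
    p=p[:,:3]@np.array(i["K"]).T;return p[:,:2]/p[:,2:]
a=np.linspace(0,2*np.pi,24)
def cyl(x,y,r,z0,z1):return np.array([[x+r*np.cos(t),y+r*np.sin(t),z] for z in(z0,z1) for t in a])
def mask(c,parts):
    m=np.zeros((420,560),np.uint8)
    for P in parts:cv2.fillConvexPoly(m,cv2.convexHull(np.round(proj(c,P)*16).astype(np.int32)),1,shift=4)
    return m>0
def mal(x,y,z=0):return[cyl(x,y,.0237,z,z+.046),cyl(x,y,.0125,z+.046,z+.106),cyl(x,y,.014,z+.106,z+.116)]
def fit(ms,g,model):
    f=lambda p:sum(1-(m&k).sum()/(m|k).sum() for c,m in ms.items() for k in[mask(c,model(*p))])
    return minimize(f,g,method="Nelder-Mead",options=dict(initial_simplex=[g]+[np.add(g,.008*e) for e in np.eye(len(g))]))
E
python3 - <<'E'
from h import *
ms={}
for c in("side","top"):
    arm.grab_frame(c);u=proj(c,np.array([[.492,-.388,.04]]))[0]
    for r in arm.silhouettes(c,"mallet"):
        m=r["pixels"];ys,xs=np.nonzero(m)
        if np.hypot(xs.mean()-u[0],ys.mean()-u[1])<25:ms[c]=m;break
for d in [ms]+[{k:v} for k,v in ms.items()]:
    r=fit(d,[.492,-.388],mal);print(list(d),r.x.round(4),round(r.fun,3))
m=arm.silhouettes("top","stave")
for r in m[:2]:
    cs=cv2.findContours(r["pixels"].astype(np.uint8),0,2)[0];print(r["score"],cv2.minAreaRect(max(cs,key=len)))
    print(r["pixels"].sum())
def st(x,y,h,w):
    co,s=np.cos(w*20),np.sin(w*20)
    return[np.array([[x+co*i*.022-s*j*.039,y+s*i*.022+co*j*.039,z] for z in(.08,.104+h*0) for i in(-1,1) for j in(-1,1)])]
r=fit({"top":m[0]["pixels"]},[.484,-.042,0,0],st);print(r.x.round(4),"yaw",r.x[3]*20,r.fun)
E
```

```text
['top'] [ 0.4926 -0.392 ] 0.147
['top'] [ 0.4926 -0.392 ] 0.147
0.96 ((216.05532836914062, 222.67037963867188), (45.964630126953125, 25.676334381103516), 3.814074993133545)
1106
[ 0.4865 -0.0471  0.009  -0.0036] yaw -0.07270838713535333 0.10950080515297911
```

Call:
move_arm:
  increments:
    - {"dx": -0.0324, "dy": 0.0144, "jaw": 1}
    - {"dx": -0.0324, "dy": 0.0144, "jaw": 1}
    - {"dx": -0.0324, "dy": 0.0144, "jaw": 1}
    - {"dx": -0.0324, "dy": 0.0144, "jaw": 1}
    - {"dx": -0.0324, "dy": 0.0144, "jaw": 1}
    - {"dx": -0.0324, "dy": 0.0144, "jaw": 1}
    - {"dx": -0.0324, "dy": 0.0144, "jaw": 1}
    - {"dx": -0.0324, "dy": 0.0144, "jaw": 1}
    - {"dx": -0.0324, "dy": 0.0144, "jaw": 1}
    - {"dx": -0.0324, "dy": 0.0144, "jaw": 1}
    - {"dx": -0.0324, "dy": 0.0144, "jaw": 1}
    - {"jaw": 1}

```text
$.increments[0]: bad value
```

Call:
move_arm:
  increments:
    - {"dx": -0.0324, "dy": 0.0144, "dz": 0, "twist": 0, "jaw": 1}
    - {"dx": -0.0324, "dy": 0.0144, "dz": 0, "twist": 0, "jaw": 1}
    - {"dx": -0.0324, "dy": 0.0144, "dz": 0, "twist": 0, "jaw": 1}
    - {"dx": -0.0324, "dy": 0.0144, "dz": 0, "twist": 0, "jaw": 1}
    - {"dx": -0.0324, "dy": 0.0144, "dz": 0, "twist": 0, "jaw": 1}
    - {"dx": -0.0324, "dy": 0.0144, "dz": 0, "twist": 0, "jaw": 1}
    - {"dx": -0.0324, "dy": 0.0144, "dz": 0, "twist": 0, "jaw": 1}
    - {"dx": -0.0324, "dy": 0.0144, "dz": 0, "twist": 0, "jaw": 1}
    - {"dx": -0.0324, "dy": 0.0144, "dz": 0, "twist": 0, "jaw": 1}
    - {"dx": -0.0324, "dy": 0.0144, "dz": 0, "twist": 0, "jaw": 1}
    - {"dx": -0.0324, "dy": 0.0144, "dz": 0, "twist": 0, "jaw": 1}
    - {"dx": 0, "dy": 0, "dz": 0, "twist": 0, "jaw": 1}

```text
t: 1.75
eef_pos: [0.4962, -0.3859, 0.2921]
ee_rot: [-3.141, 0.001, -2.84]
force: [-0.4, -0.5, -0.7]
width: 0.0878
gripper_force: 0.0
```

Call:
move_arm:
  increments:
    - {"dx": 0, "dy": 0, "dz": 0.012, "twist": 0, "jaw": 1}
    - {"dx": 0, "dy": 0, "dz": 0.012, "twist": 0, "jaw": 1}
    - {"dx": 0, "dy": 0, "dz": 0.012, "twist": 0, "jaw": 1}
    - {"dx": 0, "dy": 0, "dz": 0, "twist": 0, "jaw": 1}
    - {"dx": 0, "dy": 0, "dz": 0, "twist": 0, "jaw": 1}

```text
t: 2.17
eef_pos: [0.491, -0.3898, 0.2547]
ee_rot: [3.14, -0.002, -2.845]
force: [-0.7, -0.8, 0.2]
width: 0.0875
gripper_force: 0.0
```

```bash
python3 - <<'E'
from h import *
print(arm.get_state()["eef_pos"])
for c in("side","top"):
    cv2.imwrite(f"pics/{c}1.png",arm.grab_frame(c))
    for r in arm.find_in(c,"mallet")[:3]:print(c,r["score"],np.round(r["position"],3))
E
```

```text
[ 0.49097565 -0.38978215  0.25468061]
side 0.96 [ 0.408 -0.325  0.045]
side 0.74 [ 0.495 -0.401  0.048]
top 0.81 [ 0.4  -0.31  0.05]
```

View pics/side1.png

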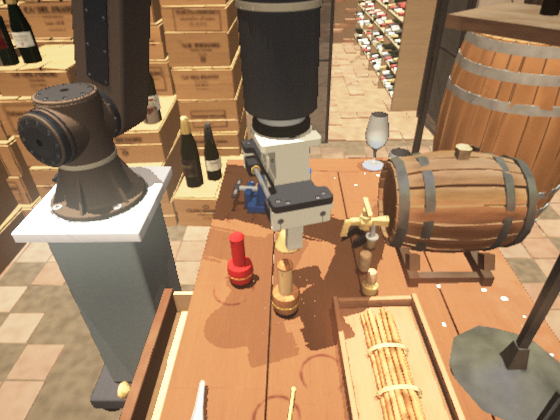

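The gripper, with its near finger at (292,235), is above the wooden mallet at (286,290). The red decoy at (240,262) is off to the side. I'll descend and grip.

Call:
move_arm:
  increments:
    - {"dx": 0, "dy": 0, "dz": 0.016, "twist": 0, "jaw": 1}
    - {"dx": 0, "dy": 0, "dz": 0.016, "twist": 0, "jaw": 1}
    - {"dx": 0, "dy": 0, "dz": 0.016, "twist": 0, "jaw": 1}
    - {"dx": 0, "dy": 0, "dz": 0.016, "twist": 0, "jaw": 1}
    - {"dx": 0, "dy": 0, "dz": 0.016, "twist": 0, "jaw": 1}
    - {"dx": 0, "dy": 0, "dz": 0.016, "twist": 0, "jaw": 1}
    - {"dx": 0, "dy": 0, "dz": 0.016, "twist": 0, "jaw": 1}
    - {"dx": 0, "dy": 0, "dz": 0.016, "twist": 0, "jaw": 1}
    - {"dx": 0, "dy": 0, "dz": 0, "twist": 0, "jaw": 1}
    - {"dx": 0, "dy": 0, "dz": 0, "twist": 0, "jaw": 1}
    - {"dx": 0, "dy": 0, "dz": 0, "twist": 0, "jaw": 1}

```text
t: 3.28
eef_pos: [0.4929, -0.3897, 0.1294]
ee_rot: [-3.14, 0.001, -2.844]
force: [-0.1, -0.1, -0.1]
width: 0.0876
gripper_force: 0.0
```

Call:
move_arm:
  increments:
    - {"dx": 0, "dy": 0, "dz": 0, "twist": 0, "jaw": -1}
    - {"dx": 0, "dy": 0, "dz": 0, "twist": 0, "jaw": -1}
    - {"dx": 0, "dy": 0, "dz": 0, "twist": 0, "jaw": -1}
    - {"dx": 0, "dy": 0, "dz": 0, "twist": 0, "jaw": -1}
    - {"dx": 0, "dy": 0, "dz": 0, "twist": 0, "jaw": -1}
    - {"dx": 0, "dy": 0, "dz": 0, "twist": 0, "jaw": -1}
    - {"dx": 0, "dy": 0, "dz": 0, "twist": 0, "jaw": -1}
    - {"dx": 0, "dy": 0, "dz": 0, "twist": 0, "jaw": -1}
    - {"dx": 0, "dy": 0, "dz": 0, "twist": 0, "jaw": -1}
    - {"dx": 0, "dy": 0, "dz": 0, "twist": 0, "jaw": -1}
  force: 55

```text
t: 4.12
eef_pos: [0.4923, -0.3893, 0.1281]
ee_rot: [3.142, -0.0, -2.844]
force: [-0.2, -1.0, 0.6]
width: 0.0266
gripper_force: 2.9
```

Call:
move_arm:
  increments:
    - {"dx": 0, "dy": 0, "dz": 0, "twist": 0, "jaw": -1}
    - {"dx": 0, "dy": 0, "dz": 0, "twist": 0, "jaw": -1}
    - {"dx": 0, "dy": 0, "dz": 0, "twist": 0, "jaw": -1}
    - {"dx": 0, "dy": 0, "dz": 0, "twist": 0, "jaw": -1}

```text
t: 4.45
eef_pos: [0.4923, -0.3893, 0.1281]
ee_rot: [3.142, -0.0, -2.844]
force: [0.8, -0.7, -1.4]
width: 0.0247
gripper_force: 54.9
```

Call:
move_arm:
  increments:
    - {"dx": 0, "dy": 0, "dz": -0.008, "twist": 0, "jaw": -1}
    - {"dx": 0, "dy": 0, "dz": -0.018, "twist": 0, "jaw": -1}
    - {"dx": 0, "dy": 0, "dz": -0.018, "twist": 0, "jaw": -1}
    - {"dx": 0, "dy": 0, "dz": -0.018, "twist": 0, "jaw": -1}
    - {"dx": 0, "dy": 0, "dz": -0.018, "twist": 0, "jaw": -1}
    - {"dx": 0, "dy": 0, "dz": -0.018, "twist": 0, "jaw": -1}
    - {"dx": 0, "dy": 0, "dz": -0.018, "twist": 0, "jaw": -1}
    - {"dx": 0, "dy": 0, "dz": -0.018, "twist": 0, "jaw": -1}
    - {"dx": 0, "dy": 0, "dz": -0.018, "twist": 0, "jaw": -1}
    - {"dx": 0, "dy": 0, "dz": -0.008, "twist": 0, "jaw": -1}
    - {"dx": 0, "dy": 0, "dz": 0, "twist": 0, "jaw": -1}

```text
t: 5.37
eef_pos: [0.4927, -0.3895, 0.2904]
ee_rot: [-3.139, 0.002, -2.844]
force: [0.2, -0.2, -3.8]
width: 0.0243
gripper_force: 54.9
```

```bash
python3 - <<'E'
from h import *
print(arm.get_state()["eef_pos"])
for c in("side","top"):
    f=arm.grab_frame(c)
    for n in("mallet","vise","stave"):
        for r in arm.pinpoint(c,n)[:3]:print(c,n,round(r["score"],2),np.round(r["position"],3))
    cv2.imwrite(f"pics/{c}2.png",f)
E
```

```text
[ 0.49273514 -0.38951049  0.2904119 ]
side mallet 0.64 [ 0.404 -0.316 -0.003]
side mallet 0.63 [ 0.494 -0.392  0.165]
side vise 0.79 [ 0.487 -0.042  0.002]
side vise 0.57 [ 0.495 -0.39   0.166]
top mallet 0.96 [ 0.406 -0.311 -0.   ]
top mallet 0.57 [ 0.485 -0.388  0.155]
```

View pics/side2.png

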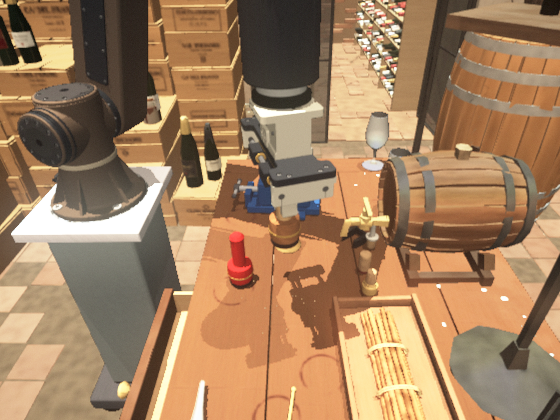

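The mallet is held upright at (285,228), face about 0.16 m up. I'll carry it over the bell to the block.

Call:
move_arm:
  increments:
    - {"dx": -0.004, "dy": 0.014, "dz": 0, "twist": 0, "jaw": -1}
    - {"dx": -0.0085, "dy": 0.0303, "dz": 0, "twist": 0, "jaw": -1}
    - {"dx": -0.0085, "dy": 0.0303, "dz": 0, "twist": 0, "jaw": -1}
    - {"dx": -0.0085, "dy": 0.0303, "dz": 0, "twist": 0, "jaw": -1}
    - {"dx": -0.0085, "dy": 0.0303, "dz": 0, "twist": 0, "jaw": -1}
    - {"dx": -0.0085, "dy": 0.0303, "dz": 0, "twist": 0, "jaw": -1}
    - {"dx": -0.0085, "dy": 0.0303, "dz": 0, "twist": 0, "jaw": -1}
    - {"dx": -0.0085, "dy": 0.0303, "dz": 0, "twist": 0, "jaw": -1}
    - {"dx": -0.0085, "dy": 0.0303, "dz": 0, "twist": 0, "jaw": -1}
    - {"dx": -0.0085, "dy": 0.0303, "dz": 0, "twist": 0, "jaw": -1}
    - {"dx": -0.0085, "dy": 0.0303, "dz": 0, "twist": 0, "jaw": -1}
    - {"dx": -0.005, "dy": 0.0166, "dz": 0, "twist": 0, "jaw": -1}

```text
t: 6.77
eef_pos: [0.4837, -0.0401, 0.2883]
ee_rot: [3.141, 0.001, -2.843]
force: [0.1, -0.1, -3.6]
width: 0.0245
gripper_force: 54.9
```

Call:
move_arm:
  increments:
    - {"dx": 0, "dy": 0, "dz": 0, "twist": 0, "jaw": -1}
    - {"dx": 0, "dy": 0, "dz": 0.008, "twist": 0, "jaw": -1}
    - {"dx": 0, "dy": 0, "dz": 0.008, "twist": 0, "jaw": -1}
    - {"dx": 0, "dy": 0, "dz": 0.008, "twist": 0, "jaw": -1}
    - {"dx": 0, "dy": 0, "dz": 0.008, "twist": 0, "jaw": -1}
    - {"dx": 0, "dy": 0, "dz": 0, "twist": 0, "jaw": -1}
    - {"dx": 0, "dy": 0, "dz": 0, "twist": 0, "jaw": -1}

```text
t: 7.35
eef_pos: [0.4839, -0.0435, 0.2553]
ee_rot: [-3.142, -0.002, -2.845]
force: [0.4, 0.0, -3.4]
width: 0.0246
gripper_force: 54.9
```

```bash
python3 - <<'E'
from h import *
s=arm.get_state();print(s["eef_pos"],s["force"])
for c in("side","top"):
    f=arm.grab_frame(c)
    for n in("mallet","vise","stave"):
        for r in arm.pinpoint(c,n)[:2]:print(c,n,round(r["score"],2),np.round(r["position"],3))
    if c=="side":cv2.imwrite(f"pics/{c}3.png",cv2.resize(f[90:260,180:390],None,fx=3.5,fy=3.5,interpolation=2))
E
```

```text
[ 0.48388852 -0.04347732  0.25528283] [ 0.38026437  0.01472139 -3.36071014]
side mallet 0.73 [ 0.485 -0.044  0.128]
side mallet 0.64 [ 0.404 -0.317  0.002]
side vise 0.84 [ 0.485 -0.04   0.002]
side stave 0.64 [ 0.483 -0.042  0.053]
top mallet 0.57 [ 0.404 -0.314  0.   ]
top mallet 0.56 [ 0.481 -0.045  0.123]
top vise 0.93 [ 0.486 -0.044  0.004]
top stave 0.68 [ 0.484 -0.041  0.055]
```

View pics/side3.png

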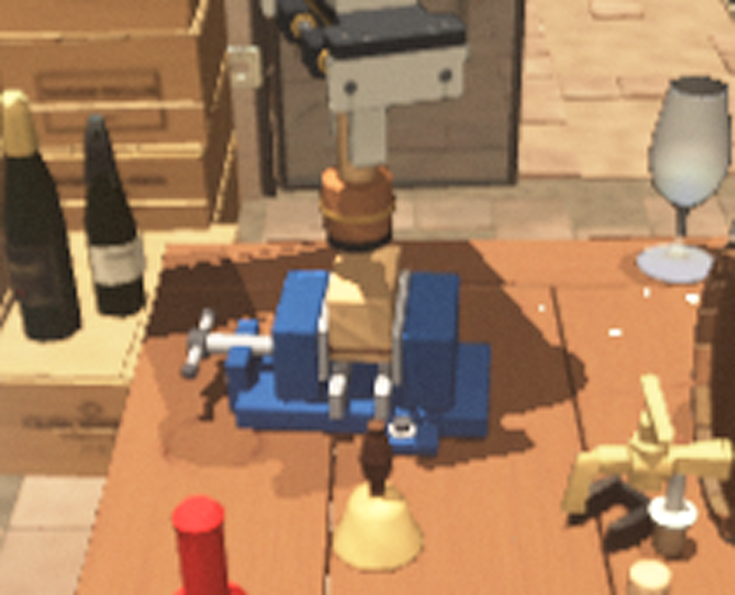

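The mallet head at crop (357,215) hangs centred over the oak block at (362,300). The bell at (378,530) is untouched. I'll press down in small steps.

Call:
move_arm:
  increments:
    - {"dx": 0, "dy": 0, "dz": 0.008, "twist": 0, "jaw": -1}
    - {"dx": 0, "dy": 0, "dz": 0.007, "twist": 0, "jaw": -1}
    - {"dx": 0, "dy": 0, "dz": 0.003, "twist": 0, "jaw": -1}
    - {"dx": 0, "dy": 0, "dz": 0.003, "twist": 0, "jaw": -1}
    - {"dx": 0, "dy": 0, "dz": 0.002, "twist": 0, "jaw": -1}
    - {"dx": 0, "dy": 0, "dz": 0.002, "twist": 0, "jaw": -1}
    - {"dx": 0, "dy": 0, "dz": 0.002, "twist": 0, "jaw": -1}
    - {"dx": 0, "dy": 0, "dz": 0, "twist": 0, "jaw": -1}

```text
t: 8.42
eef_pos: [0.4843, -0.0428, 0.2299]
ee_rot: [-3.141, 0.0, -2.843]
force: [-4.6, 0.2, 3.4]
width: 0.0248
gripper_force: 54.9
```

Call:
move_arm:
  increments:
    - {"dx": 0, "dy": 0, "dz": 0.002, "twist": 0, "jaw": -1}
    - {"dx": 0, "dy": 0, "dz": 0.002, "twist": 0, "jaw": -1}
    - {"dx": 0, "dy": 0, "dz": 0, "twist": 0, "jaw": -1}

```text
t: 8.67
eef_pos: [0.4844, -0.0428, 0.2263]
ee_rot: [-3.141, 0.001, -2.843]
force: [-4.9, 1.1, 6.9]
width: 0.0244
gripper_force: 54.9
```

Call:
move_arm:
  increments:
    - {"dx": 0, "dy": 0, "dz": 0.002, "twist": 0, "jaw": -1}
    - {"dx": 0, "dy": 0, "dz": 0.002, "twist": 0, "jaw": -1}
    - {"dx": 0, "dy": 0, "dz": 0, "twist": 0, "jaw": -1}

```text
t: 8.92
eef_pos: [0.4844, -0.0428, 0.2224]
ee_rot: [-3.141, 0.001, -2.843]
force: [-4.2, 0.6, 7.5]
width: 0.0246
gripper_force: 54.9
```

Call:
move_arm:
  increments:
    - {"dx": 0, "dy": 0, "dz": 0.002, "twist": 0, "jaw": -1}
    - {"dx": 0, "dy": 0, "dz": 0.001, "twist": 0, "jaw": -1}
    - {"dx": 0, "dy": 0, "dz": 0, "twist": 0, "jaw": -1}

```text
t: 9.17
eef_pos: [0.4845, -0.0429, 0.22]
ee_rot: [-3.141, 0.001, -2.843]
force: [-6.1, 1.2, 13.2]
width: 0.0246
gripper_force: 54.9
```

Call:
move_arm:
  increments:
    - {"dx": 0, "dy": 0, "dz": 0.001, "twist": 0, "jaw": -1}
    - {"dx": 0, "dy": 0, "dz": 0.001, "twist": 0, "jaw": -1}
    - {"dx": 0, "dy": 0, "dz": 0, "twist": 0, "jaw": -1}

```text
t: 9.42
eef_pos: [0.485, -0.0429, 0.2199]
ee_rot: [-3.14, 0.003, -2.842]
force: [-12.3, 3.0, 29.4]
width: 0.0249
gripper_force: 54.8
```

The motion stops at TCP z 0.220, as predicted for a seated block, and the force jumps to about 33 N. I'll lift off and check.

Call:
move_arm:
  increments:
    - {"dx": 0, "dy": 0, "dz": -0.006, "twist": 0, "jaw": -1}
    - {"dx": 0, "dy": 0, "dz": -0.012, "twist": 0, "jaw": -1}
    - {"dx": 0, "dy": 0, "dz": -0.012, "twist": 0, "jaw": -1}
    - {"dx": 0, "dy": 0, "dz": -0.012, "twist": 0, "jaw": -1}
    - {"dx": 0, "dy": 0, "dz": -0.012, "twist": 0, "jaw": -1}
    - {"dx": 0, "dy": 0, "dz": -0.012, "twist": 0, "jaw": -1}
    - {"dx": 0, "dy": 0, "dz": -0.006, "twist": 0, "jaw": -1}
    - {"dx": 0, "dy": 0, "dz": 0, "twist": 0, "jaw": -1}
    - {"dx": 0, "dy": 0, "dz": 0, "twist": 0, "jaw": -1}

```text
t: 10.17
eef_pos: [0.4842, -0.0427, 0.2879]
ee_rot: [3.141, 0.0, -2.844]
force: [-0.3, 0.3, -4.9]
width: 0.0239
gripper_force: 54.8
```

```bash
python3 - <<'E'
from h import *
s=arm.get_state();print(s["eef_pos"],s["force"],s["ee_rot"])
for c in("side","top"):
    f=arm.grab_frame(c)
    for n in("mallet","vise","stave","brass_bell"):
        for r in arm.pinpoint(c,n)[:2]:print(c,n,round(r["score"],2),np.round(r["position"],3))
    if c=="side":cv2.imwrite(f"pics/{c}4.png",cv2.resize(f[90:260,180:390],None,fx=3.5,fy=3.5,interpolation=2))
E
```

```text
[ 0.48415553 -0.04272448  0.2878794 ] [-0.29775033  0.33108027 -4.85060743] [ 3.14132042e+00  2.40126376e-04 -2.84392587e+00]
side mallet 0.74 [ 0.404 -0.316 -0.002]
side mallet 0.63 [ 0.487 -0.043  0.161]
side vise 0.58 [ 0.488 -0.044  0.   ]
side stave 0.85 [ 0.483 -0.044  0.04 ]
top mallet 0.9 [ 0.403 -0.314  0.   ]
top mallet 0.78 [ 0.481 -0.04   0.157]
top vise 0.63 [ 0.484 -0.045  0.004]
top stave 0.68 [ 0.482 -0.045  0.042]
top brass_bell 0.94 [ 0.493 -0.207  0.002]
```

View pics/side4.png

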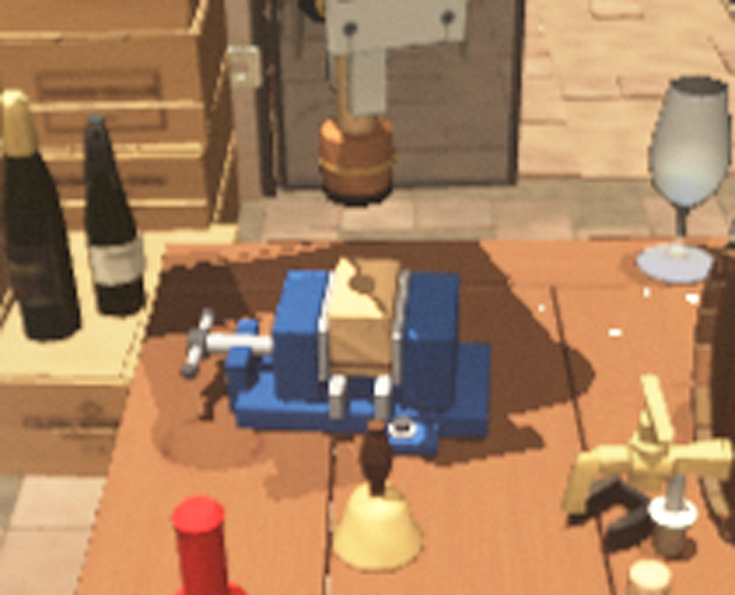

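The block now sits low in the jaws (crop 365,310) on the parallels, and the networks put its origin at 0.041. The mallet at (357,165) still hangs straight. I'll return it to where it stood.

Call:
move_arm:
  increments:
    - {"dx": 0.004, "dy": -0.014, "dz": 0, "twist": 0, "jaw": -1}
    - {"dx": 0.0085, "dy": -0.0303, "dz": 0, "twist": 0, "jaw": -1}
    - {"dx": 0.0085, "dy": -0.0303, "dz": 0, "twist": 0, "jaw": -1}
    - {"dx": 0.0085, "dy": -0.0303, "dz": 0, "twist": 0, "jaw": -1}
    - {"dx": 0.0085, "dy": -0.0303, "dz": 0, "twist": 0, "jaw": -1}
    - {"dx": 0.0085, "dy": -0.0303, "dz": 0, "twist": 0, "jaw": -1}
    - {"dx": 0.0085, "dy": -0.0303, "dz": 0, "twist": 0, "jaw": -1}
    - {"dx": 0.0085, "dy": -0.0303, "dz": 0, "twist": 0, "jaw": -1}
    - {"dx": 0.0085, "dy": -0.0303, "dz": 0, "twist": 0, "jaw": -1}
    - {"dx": 0.0085, "dy": -0.0303, "dz": 0, "twist": 0, "jaw": -1}
    - {"dx": 0.0085, "dy": -0.0303, "dz": 0, "twist": 0, "jaw": -1}
    - {"dx": 0.005, "dy": -0.0166, "dz": 0, "twist": 0, "jaw": -1}

```text
t: 11.67
eef_pos: [0.4921, -0.3923, 0.2876]
ee_rot: [-3.141, -0.001, -2.845]
force: [-0.0, 0.8, -3.8]
width: 0.0243
gripper_force: 54.8
```

Call:
move_arm:
  increments:
    - {"dx": 0, "dy": 0, "dz": 0, "twist": 0, "jaw": -1}
    - {"dx": 0, "dy": 0, "dz": 0.016, "twist": 0, "jaw": -1}
    - {"dx": 0, "dy": 0, "dz": 0.016, "twist": 0, "jaw": -1}
    - {"dx": 0, "dy": 0, "dz": 0.016, "twist": 0, "jaw": -1}
    - {"dx": 0, "dy": 0, "dz": 0.016, "twist": 0, "jaw": -1}
    - {"dx": 0, "dy": 0, "dz": 0.016, "twist": 0, "jaw": -1}
    - {"dx": 0, "dy": 0, "dz": 0.016, "twist": 0, "jaw": -1}
    - {"dx": 0, "dy": 0, "dz": 0.016, "twist": 0, "jaw": -1}
    - {"dx": 0, "dy": 0, "dz": 0.016, "twist": 0, "jaw": -1}
    - {"dx": 0, "dy": 0, "dz": 0.014, "twist": 0, "jaw": -1}
    - {"dx": 0, "dy": 0, "dz": 0, "twist": 0, "jaw": -1}
    - {"dx": 0, "dy": 0, "dz": 0, "twist": 0, "jaw": -1}

```text
t: 12.67
eef_pos: [0.492, -0.389, 0.1456]
ee_rot: [3.14, -0.002, -2.843]
force: [0.6, 0.2, -2.8]
width: 0.0242
gripper_force: 54.8
```

Call:
move_arm:
  increments:
    - {"dx": 0, "dy": 0, "dz": 0.005, "twist": 0, "jaw": -1}
    - {"dx": 0, "dy": 0, "dz": 0.005, "twist": 0, "jaw": -1}
    - {"dx": 0, "dy": 0, "dz": 0.003, "twist": 0, "jaw": -1}
    - {"dx": 0, "dy": 0, "dz": 0.003, "twist": 0, "jaw": -1}
    - {"dx": 0, "dy": 0, "dz": 0, "twist": 0, "jaw": -1}
    - {"dx": 0, "dy": 0, "dz": 0, "twist": 0, "jaw": -1}

```text
t: 13.17
eef_pos: [0.4922, -0.3893, 0.1301]
ee_rot: [3.142, -0.0, -2.844]
force: [0.3, 0.9, -3.9]
width: 0.0243
gripper_force: 54.8
```

Call:
move_arm:
  increments:
    - {"dx": 0, "dy": 0, "dz": 0.001, "twist": 0, "jaw": -1}
    - {"dx": 0, "dy": 0, "dz": 0, "twist": 0, "jaw": -1}

```text
t: 13.33
eef_pos: [0.4923, -0.3893, 0.1292]
ee_rot: [-3.141, 0.0, -2.844]
force: [-0.7, 0.2, -3.8]
width: 0.0241
gripper_force: 54.8
```

Call:
move_arm:
  increments:
    - {"dx": 0, "dy": 0, "dz": 0.001, "twist": 0, "jaw": -1}
    - {"dx": 0, "dy": 0, "dz": 0, "twist": 0, "jaw": -1}
    - {"dx": 0, "dy": 0, "dz": 0, "twist": 0, "jaw": -1}

```text
t: 13.58
eef_pos: [0.4922, -0.3893, 0.1282]
ee_rot: [3.142, -0.0, -2.844]
force: [-0.7, -0.1, -3.6]
width: 0.0246
gripper_force: 54.8
```

Call:
move_arm:
  increments:
    - {"dx": 0, "dy": 0, "dz": 0.0005, "twist": 0, "jaw": -1}
    - {"dx": 0, "dy": 0, "dz": 0, "twist": 0, "jaw": -1}
    - {"dx": 0, "dy": 0, "dz": 0, "twist": 0, "jaw": -1}

```text
t: 13.83
eef_pos: [0.4923, -0.3893, 0.128]
ee_rot: [-3.141, 0.0, -2.844]
force: [-1.5, 0.6, -0.3]
width: 0.0248
gripper_force: 54.8
```

On the table: its weight is off the wrist. I'll open slowly, then rise straight up.

Call:
move_arm:
  increments:
    - {"dx": 0, "dy": 0, "dz": 0, "twist": 0, "jaw": -0.35}
    - {"dx": 0, "dy": 0, "dz": 0, "twist": 0, "jaw": -0.2}
    - {"dx": 0, "dy": 0, "dz": 0, "twist": 0, "jaw": 0}
    - {"dx": 0, "dy": 0, "dz": 0, "twist": 0, "jaw": 0.5}
    - {"dx": 0, "dy": 0, "dz": 0, "twist": 0, "jaw": 1}
    - {"dx": 0, "dy": 0, "dz": 0, "twist": 0, "jaw": 1}
    - {"dx": 0, "dy": 0, "dz": 0, "twist": 0, "jaw": 1}
    - {"dx": 0, "dy": 0, "dz": 0, "twist": 0, "jaw": 1}
    - {"dx": 0, "dy": 0, "dz": 0, "twist": 0, "jaw": 1}
    - {"dx": 0, "dy": 0, "dz": 0, "twist": 0, "jaw": 1}

```text
t: 14.67
eef_pos: [0.4923, -0.3893, 0.1277]
ee_rot: [-3.142, 0.0, -2.844]
force: [0.5, 0.4, -0.5]
width: 0.0825
gripper_force: 0.0
```

Call:
move_arm:
  increments:
    - {"dx": 0, "dy": 0, "dz": -0.008, "twist": 0, "jaw": 1}
    - {"dx": 0, "dy": 0, "dz": -0.016, "twist": 0, "jaw": 1}
    - {"dx": 0, "dy": 0, "dz": -0.016, "twist": 0, "jaw": 1}
    - {"dx": 0, "dy": 0, "dz": -0.016, "twist": 0, "jaw": 1}
    - {"dx": 0, "dy": 0, "dz": -0.016, "twist": 0, "jaw": 1}
    - {"dx": 0, "dy": 0, "dz": -0.016, "twist": 0, "jaw": 1}
    - {"dx": 0, "dy": 0, "dz": -0.016, "twist": 0, "jaw": 1}
    - {"dx": 0, "dy": 0, "dz": -0.016, "twist": 0, "jaw": 1}
    - {"dx": 0, "dy": 0, "dz": 0, "twist": 0, "jaw": 1}

```text
t: 15.42
eef_pos: [0.4934, -0.3901, 0.2522]
ee_rot: [-3.137, 0.004, -2.843]
force: [0.4, -0.7, -0.9]
width: 0.0878
gripper_force: 0.0
```

```bash
python3 - <<'E'
from h import *
s=arm.get_state();print(s["t"],s["eef_pos"],s["width"])
for c in("side","top"):
    f=arm.grab_frame(c)
    for n in("mallet","stave","brass_bell"):
        for r in arm.pinpoint(c,n)[:2]:print(c,n,round(r["score"],2),np.round(r["position"],3))
    if c=="side":cv2.imwrite(f"pics/{c}5.png",f)
E
```

```text
15.4167 [ 0.49344538 -0.39014402  0.25216992] 0.08779110279052006
side mallet 0.57 [ 0.408 -0.317 -0.001]
side brass_bell 0.55 [ 0.493 -0.21  -0.004]
top mallet 0.71 [ 0.403 -0.314 -0.002]
```

View pics/side5.png

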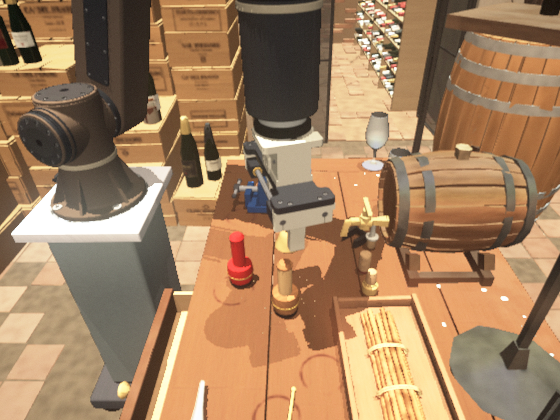

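The mallet stands upright at (286,290), where it began, and the gripper is clear above it. The bell, at (283,240) behind the finger, has not moved. I'll hand the job in.

```bash
python3 -c "
from station import arm
print(arm.job_done())"
```

```text
the job is handed in; nothing more can be done
None
```

I tapped the oak block down with the mallet until it stopped on the parallels, stood the mallet upright back in its old place, left the bell untouched, and handed the job in; no verdict was returned.

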